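# Set the length stop of a model-maker's strip cutter

### The job

Set the length stop of the strip cutter for the next batch of fence posts: with a fingertip, roll the knurled wheel until the gap between stop and blade has closed so far that the stop's pointer stands on the line of the brass rider on the rule. Move the stop only by its wheel, never by pushing the stop itself, leave the cutting lever down and everything loose on the table where it is, and finish with the hand clear.

Things in the scene. Friction and masses are not known exactly. Their poses are not given: they have to be found in the camera images.
- cutter: Strip cutter screwed to the bench: plywood plate 170 mm (x) by 310 mm (y from -175 to +135), 15 mm thick. Origin under the plate, on the bench. x points away from the side of the rule and lever handle, y along the rule from the wheel towards the blade (at y = 90 mm), z up. Fence 15 mm high on the plate along x = 37 mm. The wheel sits in a grey housing 50 by 62 mm, its top 45 mm above the bench.
- wheel: Knurled steel wheel, radius 22 mm, 14 mm wide, upright in a slot of the grey housing. Origin at its centre on the fixed axle, which lies along the cutter's x, at the cutter's x = 0, y = -105, z = 39 mm. It takes about 1 N at the rim to turn and stays where it is left; a fingertip pressed on its top with 3 N or more drags it round without slip.
- wheel_top (a point): Fixed point at the top of the wheel's rim, 61 mm above the bench, 16 mm above the housing; axes as the cutter's. The wheel drives a rack below it, 10 mm of stop per radian (0.45 mm per mm of rim). Rolling the top away from the blade (the cutter's -y) moves the stop towards the blade (+y), so the gap closes; the other way opens it.
- stop: Aluminium length stop, a block 42 mm (x) by 20 mm (y), top 39 mm above the bench, sliding along the cutter's y on a toothed bar that runs through the housing. Origin at the foot of its face towards the blade, 15 mm above the bench. It starts 0 to 12 mm from its rear end (y = -10 mm in the cutter's frame) and can travel to 56 mm from there. Not to be touched.
- pointer_tip (a point): Tip of the stop's pointer, a bright steel finger 3 mm wide that sticks out of the stop towards the rule (-x), level with the stop's face; the point is at the middle of the tip, at the cutter's x = -55 mm, 20 mm above the bench, and moves with the stop.
- mark_line (a point): Middle of the gauge line, at its end next to the pointer: a black line 4 mm wide along the cutter's x over the brass rider, an 18 mm wide saddle fixed on the rule; at the cutter's x = -56.5, z = 21 mm. Axes as the cutter's. The pointer is on the line when both have the same y in the cutter's frame. At the start the line is 9 to 38 mm nearer the blade.
- lever (a joint): Angle of the cutting lever, an aluminium arm with a black handle over the cutter's y = +90 mm, hinged at the back: 0 rad = down, as at the start; it grows as the handle is lifted. Top of arm and handle up to 67 mm above the bench. To be left down.
- bottle_a: Brown dropper paint bottle, 25 mm in diameter, 74 mm tall, loose; origin under its foot. Stands off the wheel's end of the cutter. To be left alone.
- bottle_b: Dark dropper paint bottle, 25 mm in diameter, 74 mm tall, loose; origin under its foot. Stands behind (+x of) the cutter. To be left alone.
- jar: Squat brown paint jar with a white cap, 38 mm in diameter, 45 mm tall, loose; origin under its foot. Stands behind (+x of) the cutter. To be left alone.
- strip: Wooden strip, 8 by 8 by 150 mm, lying loose in front (-x) of the cutter; origin at the middle of its underside. To be left alone.
There are look-alikes about, which are no part of the job. Of the things that look like the part that bears mark_line, take the one that is farthest from the robot's base at the start.

How it is judged:
On the way:
1. a fingertip is on the wheel (contact force between the fingers and wheel above 0.5 N), for 0.05 s.
At the end, for the whole second after the job is handed in: The middle of the pointer's tip is within the width of the gauge line (2 mm either side of its middle), the stop is at rest and the cutting lever is down (y of pointer_tip in the frame of mark_line between -0.002 and 0.002 m and linear speed of stop below 0.002 m/s and value of joint lever below 0.05 rad); the robot touches nothing.
It fails at once if the stop was pushed directly by the hand (contact force between any of the fingers, the arm and stop above 1 N).
It fails at once if the cutting lever was lifted (value of joint lever above 0.1 rad).
It fails at once if a loose thing beside the cutter was moved or lifted (distance of any of bottle_a, bottle_b, jar, strip from where it was at the start of the episode above 0.015 m).
It also fails if it takes over 54 s, if anything falls off the work surface, if the arm or the gripper's body presses on something with over 40 N, if the wrist force passes 120 N, or if a joint passes its speed limit or range.

### The arm

A 6-joint arm with a two-finger parallel gripper is mounted at the origin on the work surface. World frame = base frame: x ahead of the robot, y to its left, z up, the work surface at z = 0. Lengths are in m, angles in rad, forces in N, time in s.
With the tool pointing down it reaches from about 0.275 to 0.85 m from the base axis. Payload 19 kg.
Tool frame: the origin (TCP) lies midway between the tips of the shut fingers; the grasp point (between the pads) lies 19 mm behind it (ctrl.tcp_to_grasp is the distance from the TCP to the grasp point, in m); z points along the fingers, y is the direction in which the jaws open and shut (so a half turn about z gives the same grasp; the last joint's range is limited). The gripper opens to 85 mm and grips with 20 to 120 N. Pads are 22 mm wide; open, the fingers measure 114 mm over their backs; the gripper's body (76 mm by 85 mm) begins 54 mm behind the grasp point. The pads swing forward as they close: fully open they stand 13 mm farther back than shut.
Start: joints at [1.005, 0.15, 1.437, -0, 1.554, -0.134], TCP at [0.241, 0.522, 0.231] pointing down, gripper open.
Joint ranges: [-2.8, 2.8], [-0.68, 2.1], [0.12, 2.68], [-1.39, 4.53], [0.16, 2.79], [-2.81, 2.81]. Speed limits (rad/s): [1.89, 1.89, 2.22, 3.01, 3.01, 3.01].

### API

Orientations are given as a unit quaternion [x, y, z, w].
In Python, from workcell import ctrl, cams, hand_in, nets gives the robot as it stands.
- The arm moves only by the tool arm_command, never from a script. Its arguments are lists of equal length, an entry for each row: "linear": the shift along the tool's x, y, z in m, a list of three; "delta_rot": the turn, a rotation vector about the tool's x, y, z in rad, a list of three. A call has 1 to 5 rows; each row shifts and turns the commanded pose from where the row before left it, along the tool's axes as they then stand; what a row does not reach is not made up. A row lasts 1/10 s, in which the tool goes at most 50 mm and 8.59 degrees, less where a joint would pass 70% of its speed; a pose out of reach is approached as far as the arm can. A call is refused whole if a number of a shift passes 0.05 or a number of a turn 0.15, either way. A call with a gripper value outside its range is refused whole. "claw" is the finger opening in m, from 0 to 0.0854, set as the call begins (left out, the last holds). The fingers move at their own pace and stop on an object; "squeeze" is the grip in N (left out, the last holds). Time passes only in rows, so rows that do not move let the fingers close. It gives the time, the measured TCP pose, the force and the opening at its end, in the units of the state.
- ctrl.observe(): the state, without advancing time (a new reading comes with each control period).
- cams.snapshot(name): name is "scene" or "top" or "wrist"; returns a dict with "color" (420x560x3 uint8, red, green, blue), "range_z" (420x560 float32, m along the optical axis (not along the pixel's ray), 0 where there is no reading), "camera_matrix" (3x3 intrinsics, pixels), "dist" ([k1, k2, p1, p2, k3] as OpenCV has them; the pictures are not rectified), "position" and "rotation" of the camera in the world; the wrist camera has in their place "hand_eye" (4x4, takes a point from camera to tool coordinates, whose origin is the TCP and whose axes are the flange's). Camera axes: x right, y down, z forward; pixel columns grow to the right and rows downward; lengths in m; the calibration is good to about 2 mm. A picture is of the moment at which its call begins: read the wrist's pose just before it.
- hand_in(): hands the job in, once; it reports no verdict.
Trained networks look in a picture, given as the dict that the camera call returned (one of the last four; its "shot" number tells which), for a name from the list of things; names that differ only in an ending like _2 or _b are one class to them, and where a whole thing is asked for, a point or a joint stands for the part that bears it (a point fixed in the world has none). Each returns a list of dicts, best first, with "p" (0 to 1); they miss things now and then, are a little off and sometimes report something else, mostly with a low value. They report only what shows in the picture. A call takes as long as a camera call. They do not tell look-alikes from the thing itself.
- nets.look_for(picture, target): "position" ([x, y, z] in m, in world coordinates, good to about 4 mm: the middle of the surface that is visible of it).
The state is a dict: "time": time; "joints": joint angles; "joint_vel": joint speeds; "effort": joint torques, N m; "eef_pos": TCP position; "tcp_rot": TCP orientation; "contact_force": force on the tool from outside, world axes, zero at the start; "wrist_torque": the same for the moment, N m; "grip_width": opening from 0.0 (shut) to 1.0 (fully open).
Only numpy, scipy, OpenCV 4.12 (cv2) and the standard library are available. Lean on these libraries where they do the work, as an engineer would, in place of code of your own. Each camera call takes 0.05 s, during which the arm holds its last target. There are 200 camera calls.

## Working session

There is one attempt and no reset: what is moved stays moved. The work goes in short steps, Python scripts to look and compute and a tool call to move; the robot and the scene stay as the last step left them, time stands still between calls to the robot, and variables do not carry over. Pictures are saved under pics/ and viewed, about 8 in all and at most 12, crops included, and the job is handed in when it is done.

Besides the shell and the picture viewer there is one more tool, called as name(argument=value, ...) on one line, values as JSON. arm_command: Moves the arm, as the interface text tells. Its arguments: {"type":"object","properties":{"linear":{"type":"array","items":{"type":"array","items":{"type":"number"}}},"delta_rot":{"type":"array","items":{"type":"array","items":{"type":"number"}}},"claw":{"type":"number"},"squeeze":{"type":"number"}},"required":["linear","delta_rot"]}

```bash
mkdir -p pics; ls; cat > h.py <<'E'
import numpy as np, cv2
from scipy.spatial.transform import Rotation as R
from workcell import ctrl, cams, hand_in, nets
def cam_pose(s, st=None):
    if "hand_eye" in s:
        T=np.eye(4);T[:3,:3]=R.from_quat(st["tcp_rot"]).as_matrix();T[:3,3]=st["eef_pos"]
        return T@np.array(s["hand_eye"])
    T=np.eye(4);r=np.array(s["rotation"]);T[:3,:3]=r if r.shape==(3,3) else R.from_quat(r).as_matrix();T[:3,3]=s["position"];return T
def pix2w(s,uv,st=None,z=None):
    T=cam_pose(s,st);uv=np.array(uv,float).reshape(-1,2)
    n=cv2.undistortPoints(uv.reshape(-1,1,2),np.array(s["camera_matrix"]),np.array(s["dist"])).reshape(-1,2)
    d=np.c_[n,np.ones(len(n))]
    if z is None:
        dep=np.array([s["range_z"][int(round(v)),int(round(u))] for u,v in uv])
        return (d*dep[:,None])@T[:3,:3].T+T[:3,3]
    w=d@T[:3,:3].T
    return T[:3,3]+w*((z-T[2,3])/w[:,2])[:,None]
def w2pix(s,P,st=None):
    T=np.linalg.inv(cam_pose(s,st));
    return cv2.projectPoints(np.array(P,float).reshape(-1,1,3),cv2.Rodrigues(T[:3,:3])[0],T[:3,3],np.array(s["camera_matrix"]),np.array(s["dist"]))[0].reshape(-1,2)
def save(n,img): cv2.imwrite("pics/"+n,img[...,::-1])
E
python3 - <<'E'
from h import *
np.set_printoptions(precision=4,suppress=True)
print(ctrl.observe()["tcp_rot"],ctrl.tcp_to_grasp)
a=cams.snapshot("scene");b=cams.snapshot("top")
save("s1.png",a["color"]);save("t1.png",b["color"])
for s,n in((a,"scene"),(b,"top")):
    print(n,s["position"])
    for t in("cutter","wheel","stop","mark_line","pointer_tip","lever","bottle_a","jar","strip"):
        print(t,[(round(d["p"],2),np.round(d["position"],3).tolist(),np.round(w2pix(s,d["position"])[0]).tolist()) for d in nets.look_for(s,t)[:4]])
E
```

```text
pics
[ 0.2143  0.9768 -0.0006 -0.0002] 0.0187
scene [ 0.9761 -0.3394  0.4981]
cutter [(0.64, [0.552, -0.039, 0.016], [269.0, 224.0])]
wheel []
stop [(0.64, [0.548, -0.03, 0.029], [271.0, 214.0])]
mark_line [(0.57, [0.339, -0.076, 0.019], [189.0, 174.0]), (0.46, [0.342, 0.02, 0.019], [230.0, 157.0]), (0.36, [0.533, 0.094, 0.054], [319.0, 172.0])]
pointer_tip [(0.6, [0.547, -0.028, 0.032], [272.0, 213.0])]
lever [(0.9, [0.532, 0.092, 0.056], [319.0, 171.0])]
bottle_a [(0.56, [0.528, -0.257, 0.041], [141.0, 265.0])]
jar [(0.59, [0.673, -0.041, 0.043], [316.0, 254.0])]
strip [(0.95, [0.417, -0.057, 0.01], [218.0, 192.0])]
top [ 0.4346 -0.0081  0.7855]
cutter [(0.71, [0.533, -0.013, 0.015], [274.0, 226.0])]
wheel [(0.44, [0.523, -0.103, 0.062], [322.0, 228.0])]
stop [(0.55, [0.547, -0.02, 0.028], [277.0, 218.0]), (0.32, [0.488, 0.098, 0.058], [214.0, 246.0])]
mark_line [(0.73, [0.346, 0.025, 0.019], [253.0, 322.0]), (0.69, [0.343, -0.071, 0.016], [303.0, 324.0]), (0.48, [0.474, 0.024, 0.017], [255.0, 255.0])]
pointer_tip [(0.81, [0.542, -0.027, 0.029], [281.0, 220.0])]
lever [(0.59, [0.49, 0.096, 0.055], [216.0, 245.0])]
bottle_a [(0.55, [0.651, -0.132, 0.044], [334.0, 165.0]), (0.46, [0.52, -0.249, 0.048], [396.0, 231.0]), (0.22, [0.543, -0.022, 0.032], [279.0, 219.0])]
jar [(0.76, [0.658, -0.035, 0.042], [286.0, 161.0]), (0.43, [0.533, -0.014, 0.015], [275.0, 226.0])]
strip [(0.58, [0.414, -0.053, 0.006], [294.0, 286.0]), (0.42, [0.542, -0.024, 0.03], [280.0, 220.0])]
```

```bash
python3 - <<'E'
import cv2
b=cv2.imread("pics/t1.png");cv2.imwrite("pics/t1c.png",cv2.resize(b[130:340,170:430],None,fx=3,fy=2.85,interpolation=cv2.INTER_CUBIC))
E
```

```text
(no output)
```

View pics/t1c.png

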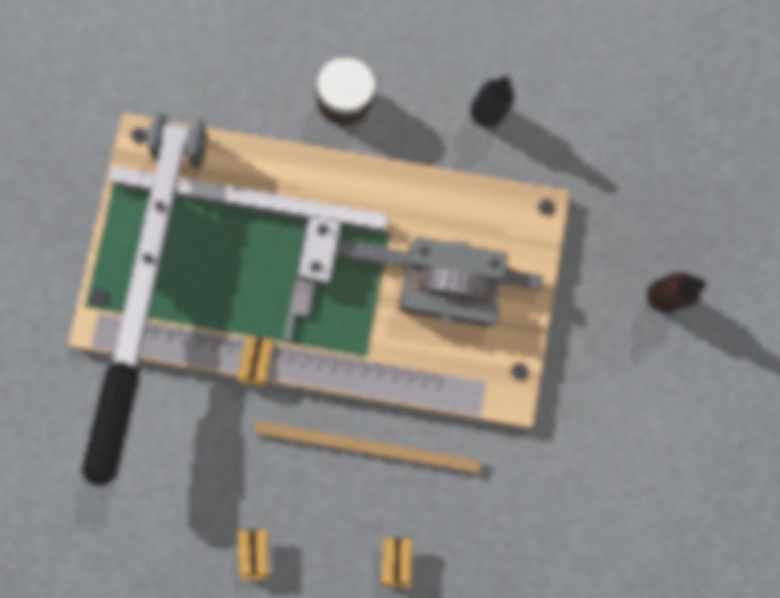

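View pics/s1.png

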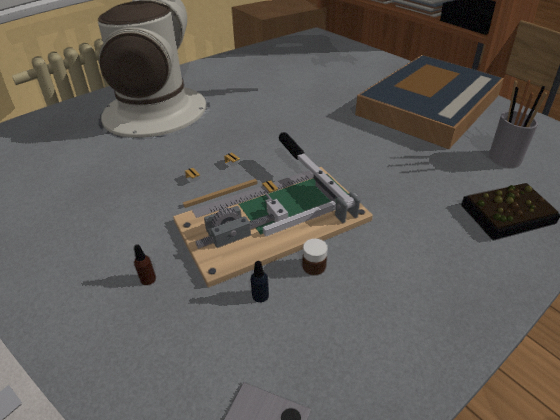

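The top crop shows the cutter with its wheel at crop (453,275), the pointer at (293,335), and three brass riders. One is on the rule at crop (257,360), full px (256,256). The other two lie on the table at crop (253,555) and (397,562), full px (254,325) and (302,327). The rider on the rule is farthest from the base (world x 0.474 against about 0.345), so I choose that one.

```bash
python3 - <<'E'
from h import *
np.set_printoptions(precision=4,suppress=True)
s=cams.snapshot("top")
f=lambda p:np.array(p,float)/[3,2.85]+[170,130]
C=pix2w(s,f([(125,113),(570,190),(533,427),(70,347)]),z=.015)
L=np.array([(85,135),(85,-175),(-85,-175),(-85,135)])/1000
a=L-L.mean(0);b=C[:,:2]-C[:,:2].mean(0)
th=np.arctan2((a[:,0]*b[:,1]-a[:,1]*b[:,0]).sum(),(a*b).sum())
Rc=np.array([[np.cos(th),-np.sin(th)],[np.sin(th),np.cos(th)]]);o=C[:,:2].mean(0)-Rc@L.mean(0)
print("yaw",th,"o",o,"res",(C[:,:2]-o-a@Rc.T*0-L@Rc.T))
print("wheel_top",o+Rc@[0,-.105], "wheel meas",pix2w(s,f([(453,272)]),z=.061))
loc=lambda p:(np.array(p)[:,:2]-o)@Rc
print("line,tip local",loc(pix2w(s,f([(260,345)]),z=.021)),loc(pix2w(s,f([(289,338)]),z=.02)))
st=ctrl.observe();print(st["time"],st["eef_pos"],R.from_quat(st["tcp_rot"]).as_matrix())
w=cams.snapshot("wrist");print(np.array(w["hand_eye"]),w["camera_matrix"])
np.savez("cut.npz",o=o,th=th)
E
```

```text
yaw -0.17110978886266673 o [ 0.5403 -0.002 ] res [[-0.0004 -0.0014]
 [ 0.      0.0011]
 [ 0.0005  0.0009]
 [-0.0001 -0.0006]]
wheel_top [ 0.5224 -0.1054] wheel meas [[ 0.5284 -0.1015  0.061 ]]
line,tip local [[-0.0616  0.0119]] [[-0.0534 -0.0058]]
1.05 [0.2406 0.5222 0.2313] [[-0.9082  0.4185 -0.0001]
 [ 0.4185  0.9082 -0.0001]
 [ 0.     -0.0001 -1.    ]]
[[ 0.0001 -0.9508 -0.3098  0.08  ]
 [ 1.      0.0001 -0.0002  0.0007]
 [ 0.0002 -0.3098  0.9508 -0.1427]
 [ 0.      0.      0.      1.    ]] [[349.2652   0.     279.6014]
 [  0.     349.2652 207.9634]
 [  0.       0.       1.    ]]
```

arm_command(linear=[[0,0,0],[0,0,0],[0,0,0],[0,0,0],[0,0,0]], delta_rot=[[0,0,0.146],[0,0,0.146],[0,0,0.146],[0,0,0.146],[0,0,0.146]], claw=0, squeeze=40)

```text
time: 1.6
eef_pos: [0.2406, 0.5222, 0.2312]
tcp_rot: [0.551, 0.834, -0.0, -0.0]
contact_force: [-0.6, 0.4, -0.5]
grip_width: 0.144
```

arm_command(linear=[[0,0,0],[0,0,0],[0,0,0],[0,0,0]], delta_rot=[[0,0,0.146],[0,0,0.146],[0,0,0.146],[0,0,0.146]])

```text
time: 2.0
eef_pos: [0.2406, 0.5222, 0.2313]
tcp_rot: [0.768, 0.64, -0.0, 0.0]
contact_force: [0.6, 0.2, -0.2]
grip_width: -0.0
```

arm_command(linear=[[-0.036,0.024,0],[-0.036,0.024,0],[-0.036,0.024,0],[-0.036,0.024,0],[-0.036,0.024,0]], delta_rot=[[0,0,0],[0,0,0],[0,0,0],[0,0,0],[0,0,0]])

```text
time: 2.5
eef_pos: [0.3277, 0.3225, 0.2314]
tcp_rot: [0.766, 0.643, 0.0, 0.0]
contact_force: [0.8, 0.1, -0.5]
grip_width: -0.0
```

arm_command(linear=[[-0.036,0.024,0],[-0.036,0.024,0],[-0.036,0.024,0],[-0.036,0.024,0],[-0.036,0.024,0]], delta_rot=[[0,0,0],[0,0,0],[0,0,0],[0,0,0],[0,0,0]])

```text
time: 3.0
eef_pos: [0.4146, 0.1242, 0.2316]
tcp_rot: [0.766, 0.643, 0.0, 0.0]
contact_force: [-0.2, 0.4, -0.1]
grip_width: -0.003
```

arm_command(linear=[[-0.036,0.024,0],[-0.036,0.024,0],[-0.036,0.024,0],[-0.036,0.024,0],[0,0,0]], delta_rot=[[0,0,0],[0,0,0],[0,0,0],[0,0,0],[0,0,0]])

```text
time: 3.5
eef_pos: [0.4849, -0.0366, 0.2308]
tcp_rot: [0.767, 0.641, -0.001, 0.0]
contact_force: [-1.3, 0.0, -0.5]
grip_width: -0.001
```

```bash
python3 - <<'E'
from h import *
np.set_printoptions(precision=4,suppress=True)
st=ctrl.observe();w=cams.snapshot("wrist");save("w1.png",w["color"])
z=np.load("cut.npz");th=float(z["th"]);o=z["o"];Rc=R.from_euler("z",th).as_matrix()
for n,p in dict(wt=(0,-.105,.061),ml=(-.0565,.012,.021),tip=(-.055,-.006,.02),c1=(-.085,-.175,.015),c2=(.085,-.175,.015)).items():
    print(n,w2pix(w,Rc@p+[*o,0],st))
wt=Rc@[0,-.105,.061]+[*o,0]
print(st["eef_pos"],"delta in tool",R.from_quat(st["tcp_rot"]).inv().apply(wt-st["eef_pos"]))
E
```

```text
wt [[330.3007 246.2014]]
ml [[271.5743 120.566 ]]
tip [[273.3593 138.9328]]
c1 [[249.6298 285.3721]]
c2 [[395.3583 284.2115]]
[ 0.4849 -0.0366  0.2308] delta in tool [-0.0609  0.0492  0.1698]
```

View pics/w1.png

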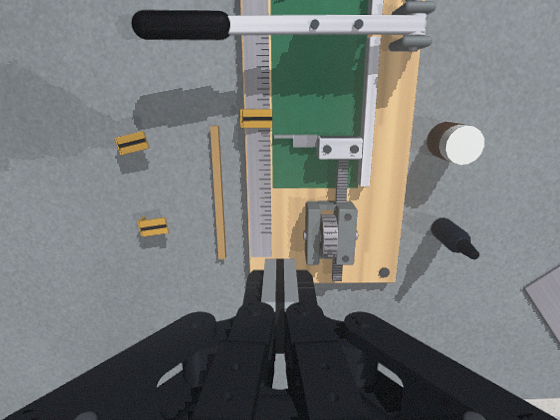

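The wrist view shows the rule rider with its line at (257,119), the pointer tip at (275,137), the wheel at (330,232) and the shut fingertips at (280,262). The riders at (131,143) and (152,227) are loose decoys. I'll get the wheel's position from the depth data next.

```bash
cat >> h.py <<'E'
z_=np.load("cut.npz");th=float(z_["th"]);o=z_["o"];Rc=R.from_euler("z",th).as_matrix()
def loc(P): return (np.asarray(P)-[*o,0])@Rc
E
python3 - <<'E'
from h import *
np.set_printoptions(precision=4,suppress=True)
st=ctrl.observe();w=cams.snapshot("wrist")
g=np.array([(u,v) for v in range(195,275) for u in range(300,362)])
P=loc(pix2w(w,g,st))
h=P[(P[:,2]>.04)&(P[:,2]<.049)&(abs(P[:,0])<.06)]; print("housing",np.percentile(h,[2,98],axis=0))
t=P[(P[:,2]>.052)&(P[:,2]<.08)]; print("wheel",np.percentile(t,[2,50,98],axis=0),len(t))
ym=P[(P[:,2]>np.percentile(t[:,2],90))&(P[:,2]<.08)];print("top",ym.mean(0))
b=cams.snapshot("top")
g=np.array([(u,v) for v in range(205,250) for u in range(295,345)])
P=loc(pix2w(b,g));h=P[(P[:,2]>.04)&(P[:,2]<.049)];t=P[(P[:,2]>.052)&(P[:,2]<.08)]
print("top cam housing",np.percentile(h,[2,98],axis=0),"wheel",np.percentile(t,[2,50,98],axis=0),len(t))
g=np.array([(u,v) for v in range(0,419) for u in range(0,559,3)]);P=loc(pix2w(w,g,st));
# line and tip local
print("line mid, tip", loc(pix2w(w,[(257,119),(271,119)],st,z=.021)),loc(pix2w(w,[(276,137)],st,z=.02)))
E
```

```text
housing [[-0.0219 -0.1309  0.0411]
 [ 0.0271 -0.0718  0.0474]]
wheel [[-0.0072 -0.1191  0.0524]
 [-0.0006 -0.0988  0.0591]
 [ 0.0066 -0.0842  0.0624]] 516
top [ 0.0003 -0.1023  0.062 ]Traceback (most recent call last):
  File "<stdin>", line 12, in <module>
    return _quantile_unchecked(
        a, q, axis, out, overwrite_input, method, keepdims, weights)
    return _ureduce(a,
                    func=_quantile_ureduce_func,
    ...<5 lines>...
                    overwrite_input=overwrite_input,
                    method=method)
    r = func(a, **kwargs)
    result = _quantile(arr,
                       quantiles=q,
    ...<2 lines>...
                       out=out,
                       weights=wgt)
    slices_having_nans = np.isnan(arr[-1, ...])
                                  ~~~^^^^^^^^^
IndexError: index -1 is out of bounds for axis 0 with size 0
```

arm_command(linear=[[-0.025,0.025,0.03],[-0.025,0.025,0.03],[0,0,0.045],[0,0,0.04],[0,0,0.01]], delta_rot=[[0,0,0],[0,0,0],[0,0,0],[0,0,0],[0,0,0]])

```text
time: 4.15
eef_pos: [0.5222, -0.0889, 0.0727]
tcp_rot: [0.766, 0.643, -0.001, -0.002]
contact_force: [-1.0, 0.8, -0.1]
grip_width: -0.003
```

```bash
python3 - <<'E'
from h import *
np.set_printoptions(precision=4,suppress=True)
st=ctrl.observe();w=cams.snapshot("wrist");save("w2.png",w["color"])
print(st["time"],st["eef_pos"],st["contact_force"],"tcp loc",loc(st["eef_pos"]))
print(w2pix(w,[st["eef_pos"]],st))
E
```

```text
4.15 [ 0.5222 -0.0889  0.0727] [-0.9634  0.82   -0.105 ] tcp loc [-0.003  -0.0887  0.0727]
[[280.3743 277.5858]]
```

View pics/w2.png

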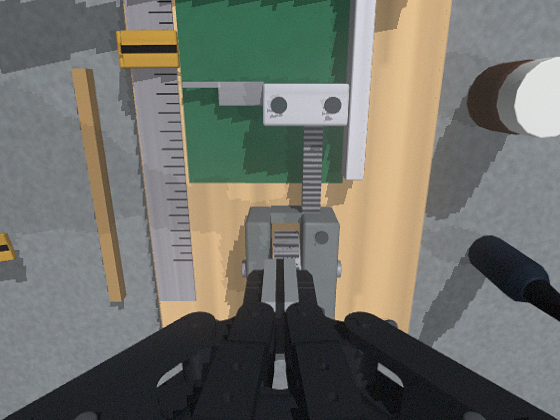

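The wrist view shows the line at row 49 and the pointer at row 85, with the fingertips about 3 mm left of the wheel's middle (col 280 against 287). I'll press down gently.

arm_command(linear=[[-0.002,0.003,0.004],[0,0,0.004],[0,0,0.001],[0,0,0.001],[0,0,0]], delta_rot=[[0,0,0],[0,0,0],[0,0,0],[0,0,0],[0,0,0]])

```text
time: 4.7
eef_pos: [0.5271, -0.0931, 0.0668]
tcp_rot: [0.766, 0.643, 0.0, 0.0]
contact_force: [0.6, -0.8, 0.2]
grip_width: -0.004
```

arm_command(linear=[[0,0,0.002],[0,0,0.001],[0,0,0.001],[0,0,0]], delta_rot=[[0,0,0],[0,0,0],[0,0,0],[0,0,0]])

```text
time: 5.1
eef_pos: [0.5268, -0.0931, 0.0621]
tcp_rot: [0.766, 0.643, -0.0, -0.0]
contact_force: [0.1, -0.1, 0.2]
grip_width: -0.0
```

arm_command(linear=[[0,0,0.001],[0,0,0]], delta_rot=[[0,0,0],[0,0,0]])

```text
time: 5.3
eef_pos: [0.5268, -0.093, 0.0612]
tcp_rot: [0.766, 0.643, -0.0, -0.0]
contact_force: [-0.7, -0.6, 0.5]
grip_width: 0.004
```

arm_command(linear=[[0,0,0.001],[0,0,0]], delta_rot=[[0,0,0],[0,0,0]])

```text
time: 5.5
eef_pos: [0.527, -0.0931, 0.0605]
tcp_rot: [0.766, 0.643, 0.0, 0.0]
contact_force: [-0.7, 0.6, 3.0]
grip_width: -0.001
```

arm_command(linear=[[0,0,0.0005],[0,0,0]], delta_rot=[[0,0,0],[0,0,0]])

```text
time: 5.7
eef_pos: [0.5271, -0.0931, 0.0603]
tcp_rot: [0.766, 0.643, 0.0, 0.0]
contact_force: [-2.4, 1.3, 8.2]
grip_width: -0.003
```

arm_command(linear=[[-0.002,0,0],[-0.002,0,0],[-0.002,0,0],[-0.002,0,0],[0,0,0]], delta_rot=[[0,0,0],[0,0,0],[0,0,0],[0,0,0],[0,0,0]])

```text
time: 6.2
eef_pos: [0.5257, -0.1012, 0.0608]
tcp_rot: [0.766, 0.643, 0.0, 0.0]
contact_force: [-5.0, 0.3, 14.8]
grip_width: -0.002
```

```bash
python3 - <<'E'
from h import *
np.set_printoptions(precision=4,suppress=True)
st=ctrl.observe();w=cams.snapshot("wrist");save("w3.png",w["color"])
a=cv2.imread("pics/w2.png")[0:120,90:260];b=w["color"][0:120,90:260,::-1]
cv2.imwrite("pics/cmp.png",cv2.resize(np.hstack([a,b]),None,fx=2.35,fy=4,interpolation=cv2.INTER_CUBIC))
print(loc(st["eef_pos"]))
E
```

```text
[ 0.0026 -0.1003  0.0608]
```

View pics/cmp.png

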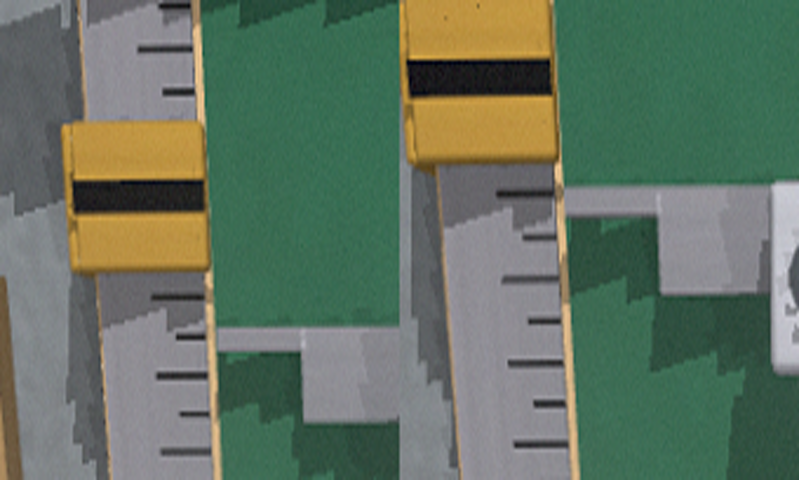

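The left/right comparison shows the pointer moving towards the line. The gap fell from about 36 px (17 mm) to 31 px (13.7 mm) for 8 mm of rim, as expected. I'll continue the stroke with slightly less pressure.

arm_command(linear=[[-0.002,0,-0.0005],[-0.002,0,0],[-0.002,0,0],[-0.002,0,0],[0,0,0]], delta_rot=[[0,0,0],[0,0,0],[0,0,0],[0,0,0],[0,0,0]])

```text
time: 6.75
eef_pos: [0.5242, -0.1091, 0.0608]
tcp_rot: [0.766, 0.643, 0.0, 0.0]
contact_force: [-1.8, -1.1, 8.4]
grip_width: -0.002
```

```bash
cat > gap.py <<'E'
from h import *
np.set_printoptions(precision=4,suppress=True)
def measure(show=True):
    st=ctrl.observe();w=cams.snapshot("wrist");c=w["color"].astype(float)
    # line: dark pixels inside the brass rider; rider = strongly yellow blob nearest the expected place
    hsv=cv2.cvtColor(w["color"],cv2.COLOR_RGB2HSV)
    m=cv2.inRange(hsv,(15,140,90),(30,255,255));m=cv2.morphologyEx(m,cv2.MORPH_CLOSE,np.ones((15,3),np.uint8))
    n,l,s,ce=cv2.connectedComponentsWithStats(m)
    exp=w2pix(w,[Rc@[-.066,.012,.021]+[*o,0]],st)[0]
    k=min((i for i in range(1,n) if s[i,4]>400),key=lambda i:np.hypot(*(ce[i]-exp)))
    x,y,ww,hh,_=s[k]
    def prof(u0,u1,v0,v1): return c[v0:v1,u0:u1].mean((1,2))
    def cen(p,v0,sgn):
        p=sgn*(p-np.median(p));p=np.clip(p-p.max()*.5,0,None)
        i=p.argmax();a=b=i
        while a>0 and p[a-1]>0:a-=1
        while b<len(p)-1 and p[b+1]>0:b+=1
        return v0+(p[a:b+1]*np.arange(a,b+1)).sum()/p[a:b+1].sum(), b-a+1
    vl,wl=cen(prof(x+ww-15,x+ww-4,y+2,y+hh-2),y+2,-1)
    print("rider",x,y,ww,hh,"line row",vl,wl,"exp",exp)
    return st,w,(x+ww-10,vl)
E
python3 - <<'E'
from gap import *
st,w,L=measure()
x=int(L[0])+10
u0,u1=x+6,x+22
p=w["color"][:130,u0:u1].astype(int)
print(u0,"red profile");r=p[...,0].mean(1);print(np.round(r).astype(int).tolist())
save("w4.png",w["color"]);print(loc(st["eef_pos"]),st["contact_force"])
E
```

```text
rider 88 0 69 26 line row 2.838848278555884 3 exp [132.6172   5.6499]
163 red profile
[56, 56, 57, 56, 56, 57, 56, 56, 58, 56, 55, 57, 55, 56, 56, 57, 55, 56, 53, 49, 148, 147, 145, 144, 144, 146, 146, 86, 60, 35, 39, 40, 41, 42, 42, 42, 42, 41, 42, 41, 44, 43, 42, 43, 43, 43, 43, 47, 52, 56, 60, 58, 59, 59, 58, 60, 58, 59, 58, 60, 60, 60, 59, 59, 60, 60, 59, 60, 61, 60, 60, 60, 59, 61, 59, 59, 61, 60, 61, 62, 65, 64, 65, 66, 67, 70, 68, 68, 71, 71, 73, 73, 73, 76, 76, 79, 79, 81, 80, 80, 84, 83, 84, 85, 85, 90, 90, 90, 90, 92, 93, 92, 93, 96, 94, 96, 98, 97, 99, 97, 100, 100, 99, 100, 100, 100, 103, 101, 104, 103]
[ 0.0024 -0.1083  0.0608] [-1.75   -1.0957  8.4392]
```

Next I lift, go back 16 mm and measure from there.

arm_command(linear=[[0,0,-0.006],[0.008,0,0],[0.008,0,0],[0,0,0],[0,0,0]], delta_rot=[[0,0,0],[0,0,0],[0,0,0],[0,0,0],[0,0,0]])

```text
time: 7.3
eef_pos: [0.5269, -0.0926, 0.0661]
tcp_rot: [0.766, 0.643, -0.0, -0.0]
contact_force: [1.1, 0.1, -0.2]
grip_width: -0.003
```

```bash
cat >> gap.py <<'E'
def pointer(w,L):
    x=int(L[0])+10;r=w["color"][:160,x+6:x+22,0].astype(float).mean(1)
    v=np.where(r[:int(L[1])+60]>(110))[0]; return (x+3,v.mean()),(v.min(),v.max(),len(v))
def gap():
    st,w,L=measure();P,i=pointer(w,L)
    a=loc(pix2w(w,[L],st,z=.021))[0];b=loc(pix2w(w,[P],st,z=.021))[0]
    print("line",L,a,"tip",P,i,b,"GAP mm",1e3*(a-b)[1],"tcp",loc(st["eef_pos"]),"t",st["time"]);return w
E
python3 - <<'E'
from gap import *
w=gap();save("w5.png",w["color"])
E
```

```text
rider 98 21 66 41 line row 40.40562926604801 9 exp [141.8011  45.7129]
line (np.int32(154), np.float64(40.40562926604801)) [-0.0597  0.0143  0.021 ] tip (167, np.float64(62.0)) (np.int64(59), np.int64(65), 7) [-0.0542  0.0044  0.021 ] GAP mm 9.97090512318187 tcp [ 0.0022 -0.0916  0.0661] t 7.3
```

arm_command(linear=[[0,0,0.004],[0,0,0.0025],[0,0,0],[-0.002,0,0],[-0.002,0,0]], delta_rot=[[0,0,0],[0,0,0],[0,0,0],[0,0,0],[0,0,0]])

```text
time: 7.85
eef_pos: [0.5265, -0.097, 0.0605]
tcp_rot: [0.766, 0.643, 0.0, 0.0]
contact_force: [-5.3, 3.8, 17.6]
grip_width: 0.006
```

arm_command(linear=[[-0.002,0,0],[-0.002,0,-0.0003],[-0.002,0,0],[-0.002,0,0],[0,0,0]], delta_rot=[[0,0,0],[0,0,0],[0,0,0],[0,0,0],[0,0,0]])

```text
time: 8.35
eef_pos: [0.5249, -0.1053, 0.0607]
tcp_rot: [0.766, 0.642, 0.0, 0.0]
contact_force: [-4.7, -0.9, 14.0]
grip_width: -0.004
```

arm_command(linear=[[-0.002,0,0],[-0.002,0,0],[0,0,0],[0,0,-0.006],[0.008,0,0]], delta_rot=[[0,0,0],[0,0,0],[0,0,0],[0,0,0],[0,0,0]])

```text
time: 8.85
eef_pos: [0.5257, -0.1015, 0.0666]
tcp_rot: [0.767, 0.642, 0.0, 0.0]
contact_force: [0.2, -0.3, 0.9]
grip_width: 0.002
```

arm_command(linear=[[0.006,0,0],[0,0,0],[0,0,0]], delta_rot=[[0,0,0],[0,0,0],[0,0,0]])

```text
time: 9.15
eef_pos: [0.5265, -0.0947, 0.0659]
tcp_rot: [0.766, 0.643, -0.0, -0.0]
contact_force: [-0.4, -0.1, -0.4]
grip_width: -0.001
```

```bash
python3 - <<'E'
from gap import *
w=gap();save("w6.png",w["color"])
E
```

```text
rider 97 17 67 41 line row 35.526047904191614 9 exp [141.06    40.9885]
line (np.int32(154), np.float64(35.526047904191614)) [-0.0593  0.0144  0.021 ] tip (167, np.float64(41.0)) (np.int64(38), np.int64(44), 7) [-0.0532  0.0119  0.021 ] GAP mm 2.524577461264003 tcp [ 0.0022 -0.0937  0.0659] t 9.15
```

arm_command(linear=[[0,0,0.004],[0,0,0.002],[0,0,0],[-0.0018,0,0],[-0.0018,0,0]], delta_rot=[[0,0,0],[0,0,0],[0,0,0],[0,0,0],[0,0,0]])

```text
time: 9.7
eef_pos: [0.5261, -0.0987, 0.0607]
tcp_rot: [0.766, 0.643, 0.0, 0.0]
contact_force: [-3.5, 1.8, 14.8]
grip_width: -0.003
```

arm_command(linear=[[-0.0018,0,0],[0,0,0],[0,0,0],[0,0,-0.008],[0,0,-0.01]], delta_rot=[[0,0,0],[0,0,0],[0,0,0],[0,0,0],[0,0,0]])

```text
time: 10.2
eef_pos: [0.5253, -0.1004, 0.0782]
tcp_rot: [0.766, 0.643, -0.0, -0.0]
contact_force: [-1.3, -1.2, 0.0]
grip_width: -0.003
```

arm_command(linear=[[0.003,0,-0.004],[0.003,0,0],[0,0,0],[0,0,0]], delta_rot=[[0,0,0],[0,0,0],[0,0,0],[0,0,0]])

```text
time: 10.6
eef_pos: [0.5265, -0.0942, 0.0818]
tcp_rot: [0.766, 0.643, -0.0, -0.0]
contact_force: [0.2, 0.6, -0.8]
grip_width: -0.0
```

```bash
python3 - <<'E'
from gap import *
w=gap();save("w7.png",cv2.resize(w["color"][10:140,80:280],None,fx=4,fy=4,interpolation=cv2.INTER_CUBIC))
E
```

```text
rider 112 24 61 37 line row 41.197303624767905 8 exp [152.4417  46.2472]
line (np.int32(163), np.float64(41.197303624767905)) [-0.0601  0.0144  0.021 ] tip (176, np.float64(41.0)) (np.int64(38), np.int64(44), 7) [-0.0531  0.0145  0.021 ] GAP mm -0.03017342625363101 tcp [ 0.0021 -0.0933  0.0818] t 10.6
```

View pics/w7.png

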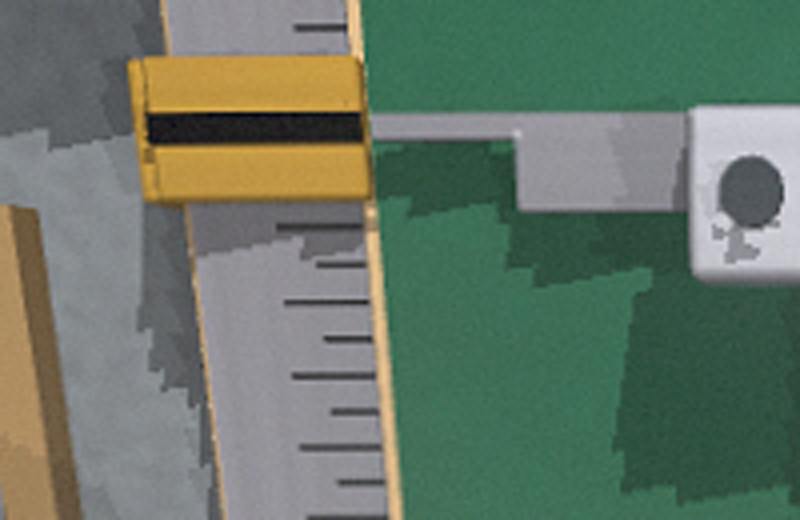

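The pointer is in line with the black gauge line: crop rows 126 and 128, less than 0.5 mm apart. I'll raise the hand clear, check once more and hand in.

arm_command(linear=[[0,0,-0.03],[0,0,-0.03],[0,0,-0.03],[0,0,0],[0,0,0]], delta_rot=[[0,0,0],[0,0,0],[0,0,0],[0,0,0],[0,0,0]])

```text
time: 11.15
eef_pos: [0.5267, -0.0945, 0.1721]
tcp_rot: [0.766, 0.643, 0.0, 0.0]
contact_force: [-0.2, -0.5, -0.5]
grip_width: 0.002
```

```bash
python3 - <<'E'
from gap import *
gap();st=ctrl.observe();print(st["eef_pos"],st["contact_force"],np.abs(st["joint_vel"]).max())
hand_in()
E
```

```text
rider 164 46 42 25 line row 58.09264270879225 5 exp [191.8359  61.0049]
line (np.int32(196), np.float64(58.09264270879225)) [-0.0626  0.0141  0.021 ] tip (209, np.float64(57.5)) (np.int64(56), np.int64(59), 4) [-0.0524  0.0144  0.021 ] GAP mm -0.3520440481158977 tcp [ 0.0024 -0.0935  0.1721] t 11.15
[ 0.5264 -0.0944  0.1712] [-0.1546 -0.2272 -0.5557] 0.009900991082420258
the job is handed in; nothing more can be done
```

The stop is set and the job is handed in, at about 11 s of the 54 s. In the last checks the pointer stood within about 0.4 mm of the gauge line, and the limit is 2 mm.

- **Rider:** I used the brass rider on the rule, the farthest of the three from the base. The other two lie loose on the table.
- **Wheel:** With the fingers shut I rolled the wheel's top away from the blade in three short strokes. The highest force I read was about 18 N.
- **Gap:** It closed from about 17 mm to 10.0, then 2.5, then 0.0 mm, all measured with the wrist camera. A last look from 17 cm up gave −0.35 mm, which is about a pixel of error at that height.
- **Hand:** It ended about 11 cm above the wheel, with no contact force beyond sensor noise.
- **Left alone:** The hand worked only above the wheel and never near the stop, the lever or the loose things. I did not measure the loose things or the lever again at the end.

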